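# Hang a chamber's sash open with a wire hook

## Task

Open the small specimen chamber: take the wire hook off its stand by its grip, pass its lower end through the hole in the steel plate on top of the shut sash (feel gently for the hole; its place along the sash is not known exactly), lift the sash with it and hang the hook's upper bend over the bar above so that the sash stays up. Let go of the hook, and do not press or wrench it hard against the sash or disturb the things around and inside the chamber.

Things in the scene. Friction and masses are not known exactly. Their poses are not given: they have to be found in the camera images.
- hook_grip (a point): Centre of the hook's black flat grip, 24 x 10 x 36 mm (x, y, z); pinch it along y. The hook is flat, in its x-z plane, 60 g, 6 mm round wire; z up, both its ends point to +x. It starts hung upright on its stand's pin; to free it lift 16 mm or more, then draw it to -x. Shank at x +16 mm, down to z -90; from there the lower end runs level along +x to x +50, then rises 4 mm to the tip.
- hook_tip (a point): Centre of the round end (6 mm diameter) of the hook's lower end, at x +58, z -86 mm from the grip centre; the wire ends 3 mm beyond it. Axes as hook_grip.
- hook_bend (a point): Centre of the hook's upper bend, at x +24.5, z -30 mm from the grip centre: a half circle open downward, 11 mm clear inside, from the shank over to a short point at x +8.5 (outside x +11.5), whose lowest spot is at z -9 mm from here. Hung on an 8 mm bar, the bar's axis is 1.5 mm above this centre. Axes as hook_grip.
- hook_stand: The hook's stand: dark foot 80 x 100 x 8 mm, steel column of 12 mm diameter, 106 mm high, at y +36 mm, and from it a level pin of 8 mm diameter along y to y -26 mm, its axis 101.5 mm above the table at x 0. Origin on the table below where the hook hangs; x points as the hook's x at the start.
- chamber: Clear chamber, fixed: base 160 x 200 mm, clear walls and roof 82 mm high, two aluminium posts (20 x 12 mm, 215 mm high) at x -65, y +-88 mm; between them the front, a sash, slides up. Origin at the centre of the underside, z up; -x is the front, from where the hook comes with its x along the chamber's x.
- sash (a joint): Height of the sash above shut, m: 0 shut, up to 0.075. It weighs 2.5 to 5 N and falls shut if not held. Properly hung on the hook it stands about 0.040 up. The steel eye plate with the hole rises with it.
- eye_mid (a point): On the front face of the sash's steel eye plate, at mid-hole height; chamber's axes; rises with the sash (shut: 100 mm above table). Plate 84 mm wide, 3 thick, 22 mm up from here; in its middle a slot hole 10 wide (y), 15 high. The plate was shifted along the rail (6 N friction): its hole lies up to 18 mm either way in y, unmeasured: feel or see. Wire passes with the tip 2 mm above mid-hole.
- bar_mid (a point): Middle of the level steel bar, 8 mm diameter, along y between the posts, 206 mm above the table, just above the eye plate; chamber's axes. The upper bend hangs over it from the front. With the tip 12 mm behind the plate's face the bend's point is still 7 mm in front of the bar: lift there until that point is above the bar, then on along +x (the plate slides along the wire), and lower.
- dish_mid (a point): Centre of a glass dish, 60 mm diameter, 13 mm high, on the chamber floor: leave alone.
- dropper: Dropper bottle, 30 mm diameter, 74 mm high, on the bench: leave alone. Origin at its underside.
- vial: Vial with dark cap, 22 mm diameter, 52 mm high: leave alone. Origin at its underside.
- canister: Round screw canister, 40 mm diameter, 51 mm high: leave alone. Origin at its underside.
Not all that is in view belongs to the job. There is more than one size of the part that bears hook_grip; the job needs the largest.

How it is judged:
By the outcome, as a careful person would: the job done as asked, in the order asked, and still so for the second after the job is handed in, with the robot touching nothing.
It also fails if it takes over 72 s, if anything falls off the work surface, if the arm or the gripper's body presses on something with over 40 N, if the wrist force passes 120 N, or if a joint passes its speed limit or range.

## Robot

A 6-joint arm with a two-finger parallel gripper is mounted at the origin on a cart in front of the work surface, level with it; the furniture and walls round the work are solid. World frame = base frame: x ahead of the robot, y to its left, z up, the work surface at z = 0. Lengths are in m, angles in rad, forces in N, time in s.
With the tool pointing down it reaches from about 0.35 to 0.8 m from the base axis. Payload 7.3 kg.
Tool frame: the origin (TCP) lies between the finger pads; the fingertips stand 25 mm ahead of it and the grasp point (between the pads) lies 6 mm ahead of it (r.tip_extent is the distance from the TCP to the fingertips, in m); z points along the fingers, y is the line along which they close (so a half turn about z gives the same grasp; the last joint's range is limited). The gripper opens to 85 mm and grips with 20 to 120 N. Pads are 22 mm wide; open, the fingers measure 114 mm over their backs; the gripper's body (76 mm by 85 mm) begins 54 mm behind the grasp point. The pads swing forward as they close: fully open they stand 13 mm farther back than shut.
Start: joints at [-1.307, 0.342, 1.524, -0, 1.275, -0.146], TCP at [0.209, -0.482, 0.233] pointing down, gripper open.
Joint ranges: [-2.53, 2.53], [-0.77, 2.02], [0.04, 2.7], [-1, 4.14], [0.28, 2.66], [-3.11, 3.11]. Speed limits (rad/s): [2.57, 2.57, 3.14, 3.14, 3.14, 3.14].

## Interface

Orientations are given as a unit quaternion [x, y, z, w].
In Python, from workcell import r, command_gripper, optics gives the robot as it stands. The module is installed in compiled form; this text tells all that it offers. Calls block until the motion is done:
- r.reach(position, orientation): joint-space move of the TCP to a pose.
- r.move_straight(position, orientation=None, speed=0.15, max_force=None): straight line of the TCP; orientation=None keeps the orientation; speed is the mean speed in m/s. With max_force (N) it stops when the force on the tool has changed by that much, and returns True; else False.
- r.movej(angles): joint-space move.
- command_gripper(opening, force=None): finger opening in m; force is the grip in N (None keeps the last); returns when the fingers have stopped.
- r.hold(seconds).
- r.solve_ik(position, orientation): joint angles nearest the present ones, or None.
- r.read_state(): the state.
- optics.get_image(name): name is "side" or "top" or "wrist"; returns (picture, depth): 384x512x3 uint8, red, green, blue; 384x512 float32, m along the optical axis (not along the pixel's ray), 0 where there is no reading.
- optics.camera_model(name): a dict with "K" (3x3 intrinsics, pixels), "k1" (the pictures are not rectified: a ray, as slopes to the right and down, at radius r is drawn at 1 + k1 r^2 times it, then the intrinsics apply), "R" (3x3) and "t" (3): a world point X has camera coordinates R X + t; the wrist camera has in their place "tool_from_camera" (4x4, takes a point from camera to tool coordinates, whose origin is the TCP and whose axes are the flange's). Camera axes: x right, y down, z forward; pixel columns grow to the right and rows downward; lengths in m; the calibration is good to about 2 mm. A picture is of the moment at which its call begins: read the wrist's pose just before it. camera_model takes no time and is no camera call.
A pose or a line that the arm cannot do raises r.PlanningError and nothing moves.
- r.finish_job(): hands the job in; it is judged then, once.
The state is a dict: "time_s": time; "joint_positions": joint angles; "dq": joint speeds; "tau": joint torques, N m; "eef_pos": TCP position; "eef_rot": TCP orientation; "contact_force": force on the tool from outside, world axes, zero at the start; "torque": the same for the moment, N m; "grip_width": finger opening in m; "grip_force": force on a finger pad.
Only numpy, scipy, OpenCV 4.12 (cv2) and the standard library are available. Lean on these libraries where they do the work, as an engineer would, in place of code of your own. Each camera call takes 0.05 s, during which the arm holds its last target. There are 200 camera calls.

## Working session

There is one attempt and no reset: what is moved stays moved. The work goes in short steps, each a Python script; the robot and the scene stay as the last script left them, time stands still between calls to the robot, and variables do not carry over. Pictures are saved under pics/ and viewed, at most 10 in all, crops included, and the job is handed in when it is done.

```bash
mkdir -p pics
cat > h.py <<'E'
import numpy as np, cv2
from workcell import r, command_gripper, optics
from scipy.spatial.transform import Rotation as Ro
def cam(n, st=None):
    m=optics.camera_model(n)
    if n=="wrist":
        T=np.eye(4);st=st or r.read_state();T[:3,:3]=Ro.from_quat(st["eef_rot"]).as_matrix();T[:3,3]=st["eef_pos"]
        W=T@np.array(m["tool_from_camera"]);R=W[:3,:3].T;t=-R@W[:3,3]
    else: R,t=np.array(m["R"]),np.array(m["t"])
    return np.array(m["K"]),m["k1"],R,t
def und(K,k1,uv):
    uv=np.atleast_2d(np.array(uv,float))
    return cv2.undistortPoints(uv[:,None],K,np.array([k1,0,0,0,0.]))[:,0]
def ray(c,uv):
    K,k1,R,t=c
    s=und(K,k1,uv);d=np.c_[s,np.ones(len(s))]@R
    return -R.T@t,d
def onplane(c,uv,z):
    o,d=ray(c,uv);return o+d*((z-o[2])/d[:,2])[:,None]
def withdepth(c,uv,dep):
    o,d=ray(c,uv);return o+d*np.array(dep).reshape(-1,1)
def cloud(c,dep):
    v,u=np.nonzero(dep>0);P=withdepth(c,np.c_[u,v],dep[v,u]);out=np.full(dep.shape+(3,),np.nan);out[v,u]=P;return out
def proj(c,P):
    K,k1,R,t=c
    return cv2.projectPoints(np.atleast_2d(P).astype(float),cv2.Rodrigues(R)[0],t,K,np.array([k1,0,0,0,0.]))[0][:,0]
E
python3 - <<'E'
from h import *
for n in("side","top"):
    c=cam(n);p,d=optics.get_image(n);np.savez("%s0.npz"%n,p=p,d=d)
    cv2.imwrite("pics/%s0.png"%n,cv2.resize(p[:,:,::-1],(800,600),interpolation=cv2.INTER_CUBIC))
    print(n,-c[2].T@c[3],c[2][2],c[0][0,0],c[1])
print(r.read_state()["time_s"],r.read_state()["eef_rot"],r.tip_extent)
E
```

```text
side [-0.14152081  0.64419666  0.60929995] [ 0.64485261 -0.62950837 -0.43345626] 438.1581497747112 0.008789252902538085
top [ 0.49096143 -0.03276045  1.02770834] [ 0.08183614  0.02850521 -0.99623807] 363.64904986520355 -0.0014518671213189045
0.1 [ 9.79087233e-01  2.03439663e-01 -5.17723937e-05 -7.00373945e-04] 0.025
```

View pics/side0.png

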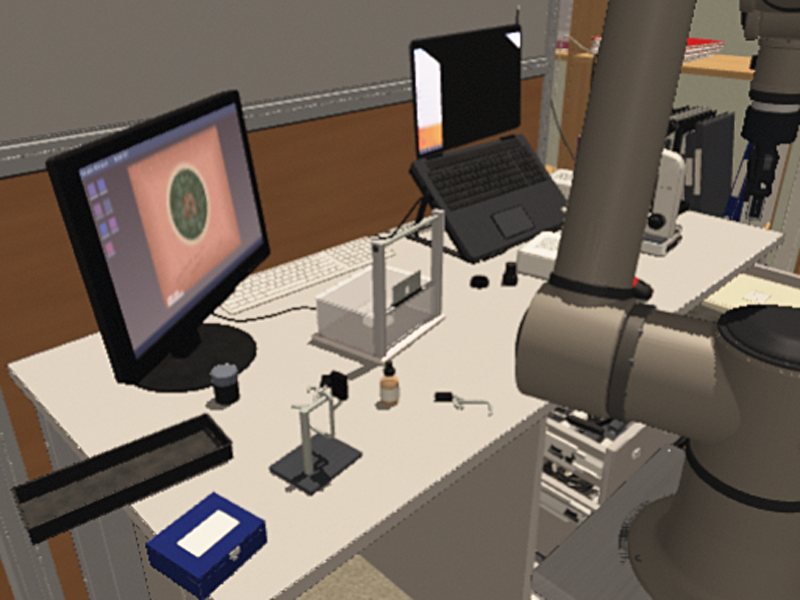

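View pics/top0.png

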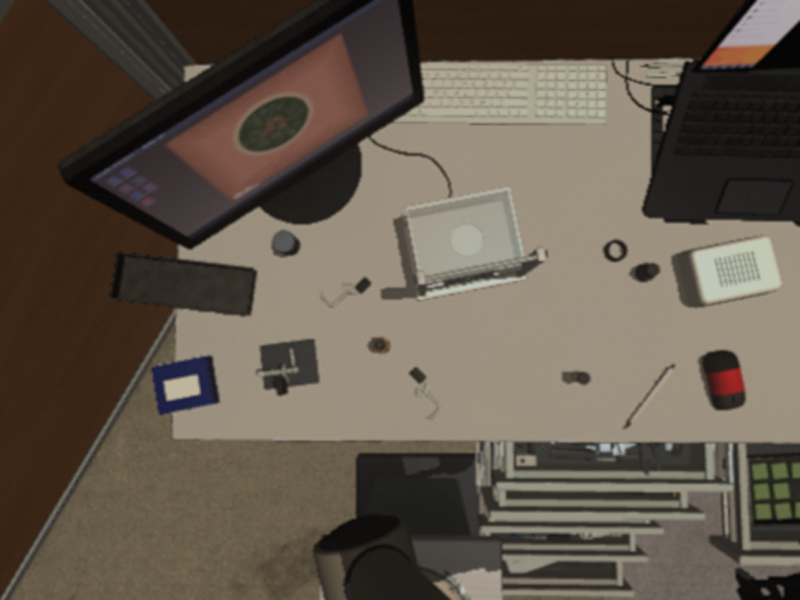

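The side view shows the hook on its stand at about (315,430), with its black grip at (335,385), and the chamber at (385,290) with its eye plate at (407,288). The top view shows the stand foot at (290,363), the chamber at (467,240), the dropper at (378,345), and two loose smaller hooks at (345,290) and (425,390).

Run:
```python
from h import *
C={}
for n in("top","side"):
    z=np.load(n+"0.npz");p,d=z["p"],z["d"];c=cam(n);P=cloud(c,d);C[n]=P
    g=p.max(2)
    box=lambda x0,x1,y0,y1,z0,z1:(P[...,0]>x0)&(P[...,0]<x1)&(P[...,1]>y0)&(P[...,1]<y1)&(P[...,2]>z0)&(P[...,2]<z1)
    s=onplane(c,[[290*.64,363*.64]],.008)[0] if n=="top" else s
    f=box(s[0]-.08,s[0]+.08,s[1]-.09,s[1]+.09,.003,.015)&(g<95)
    rc=cv2.minAreaRect((P[f][:,:2]*1000).astype(np.float32));print(n,"foot",s,f.sum(),rc)
    gr=box(s[0]-.1,s[0]+.06,s[1]-.06,s[1]+.06,.105,.165)&(g<70)
    print(" grip",gr.sum(),P[gr].mean(0),P[gr].min(0),P[gr].max(0))
    co=box(.3,.9,-.3,.2,.195,.23);q=P[co]
    print(" high pts",co.sum(),q.min(0),q.max(0)); 
    l=q[q[:,1]>np.median(q[:,1])+.03];
    v=q[:,:2]-q[:,:2].mean(0);print("  line dir",np.linalg.svd(v,full_matrices=False)[2][0],q.mean(0))
    np.save("high_%s.npy"%n,q)
    ch=box(.4,.8,-.2,.1,.075,.09);q=P[ch]
    if len(q)>20: print(" roof",len(q),cv2.minAreaRect((q[:,:2]*1000).astype(np.float32)))
c=cam("top")
print("posts",onplane(c,np.array([[420,280],[541,255]])*.64,.215))
print("base corners",onplane(c,np.array([[418,297],[525,277],[405,208],[512,190]])*.64,[.01,.01,.082,.082]))
print("dropper",onplane(c,[[378*.64,345*.64]],.07), "vial etc",onplane(c,np.array([[575,377],[645,271],[285,243]])*.64,.05))
```

```text
top foot [0.45692883 0.21387464 0.008     ] 788 ((456.7170715332031, 216.25845336914062), (78.9122085571289, 98.7353515625), 8.514196395874023)
 grip 59 [0.4257501  0.19411061 0.14214188] [0.41472473 0.18998821 0.10573499] [0.43580861 0.20047383 0.15268079]
 high pts 1233 [ 0.57632402 -0.20607527  0.19503087] [0.89981049 0.19983695 0.22999234]
  line dir [-0.69617777 -0.71786943] [0.76238572 0.03222201 0.21232736]
 roof 3300 ((624.4568481445312, -60.81575012207031), (217.9442138671875, 269.1406555175781), 11.458311080932617)
side foot [0.45692883 0.21387464 0.008     ] 1087 ((453.6080017089844, 218.0617218017578), (78.9010009765625, 101.26234436035156), 6.532713890075684)
 grip 166 [0.42021018 0.20101444 0.13407897] [0.41010444 0.19403888 0.11451557] [0.43421162 0.20534766 0.14866967]
 high pts 883 [ 0.57546291 -0.2003373   0.19502909] [0.89976945 0.19991687 0.22992817]
  line dir [-0.70481789 -0.70938828] [0.76505605 0.05073075 0.21095958]
 roof 1140 ((666.679931640625, -92.99263000488281), (151.9442901611328, 188.4376983642578), 11.355114936828613)
posts [[ 0.58280176 -0.02230858  0.215     ]
 [ 0.6184222  -0.19599305  0.215     ]]
base corners [[ 0.57524275 -0.01605356  0.01      ]
 [ 0.61086677 -0.20793003  0.01      ]
 [ 0.72052539  0.00470136  0.082     ]
 [ 0.75026644 -0.17605026  0.082     ]]
dropper [[0.48933296 0.05033052 0.07      ]] vial etc [[ 0.43545397 -0.28261224  0.05      ]
 [ 0.61591962 -0.40582384  0.05      ]
 [ 0.66731156  0.21630877  0.05      ]]
```

```bash
cat >> h.py <<'E'
def down(yaw,tilt=0,half=False):
    # tool z down; tilt>0 (deg): tool z leans toward +x of the yawed frame
    q=Ro.from_euler('z',yaw)*Ro.from_euler('y',-np.radians(tilt))*Ro.from_euler('x',np.pi)
    if half:q=q*Ro.from_euler('z',np.pi)
    return q.as_quat()
E
python3 - <<'E'
from h import *
m=optics.camera_model("wrist");print(np.round(m["tool_from_camera"],3),m["K"][0])
for h in(0,1):
    print(r.solve_ik([.425,.197,.27],down(.13,0,h)))
    for t in(0,30,45,60): print(t,r.solve_ik([.56,-.117,.26],down(.2,t,h)))
E
```

```text
[[ 0.001 -0.961 -0.278  0.07 ]
 [ 1.     0.     0.001 -0.   ]
 [-0.001 -0.278  0.961 -0.141]
 [ 0.     0.     0.     1.   ]] [269.51920367   0.         258.78634587]
[ 2.70220717e-01  2.08570087e-01  1.60454925e+00 -4.44089210e-16
  1.32847332e+00  1.71101704e+00]
0 [-3.39910972e-01  4.11007229e-01  1.34344657e+00 -4.44089210e-16
  1.38713886e+00  1.03088535e+00]
30 [-0.5258901   0.18792458  1.78112923  0.47010345  0.82229176  0.58256328]
45 [-0.64011905  0.15135772  1.98528072  0.99228081  0.68019285  0.03061735]
60 [-0.75001281  0.19767403  2.16703297  1.58312958  0.7817163  -0.62757284]
[ 2.70220717e-01  2.08570087e-01  1.60454925e+00 -4.44089210e-16
  1.32847332e+00 -1.43057561e+00]
0 [-3.39910972e-01  4.11007229e-01  1.34344657e+00 -4.44089210e-16
  1.38713886e+00 -2.11070730e+00]
30 [-0.5258901   0.18792458  1.78112923  0.47010345  0.82229176 -2.55902937]
45 None
60 [-0.75001281  0.19767403  2.16703297  1.58312958  0.7817163   2.51401981]
```

Run:
```python
from h import *
r.reach([.50,-.13,.29],down(.2,30,True)); r.hold(.3)
st=r.read_state();p,d=optics.get_image("wrist");np.savez("w1.npz",p=p,d=d,pos=st["eef_pos"],rot=st["eef_rot"])
cv2.imwrite("pics/w1.png",cv2.resize(p[:,:,::-1],(800,600),interpolation=cv2.INTER_CUBIC))
r.reach([.41,.197,.28],down(.13,0,True)); r.hold(.3)
st=r.read_state();p,d=optics.get_image("wrist");np.savez("w2.npz",p=p,d=d,pos=st["eef_pos"],rot=st["eef_rot"])
cv2.imwrite("pics/w2.png",cv2.resize(p[:,:,::-1],(800,600),interpolation=cv2.INTER_CUBIC))
print(st["time_s"],st["contact_force"])
```

```text
4.1667 [0.18583978 0.35818635 1.00211635]
```

View pics/w1.png

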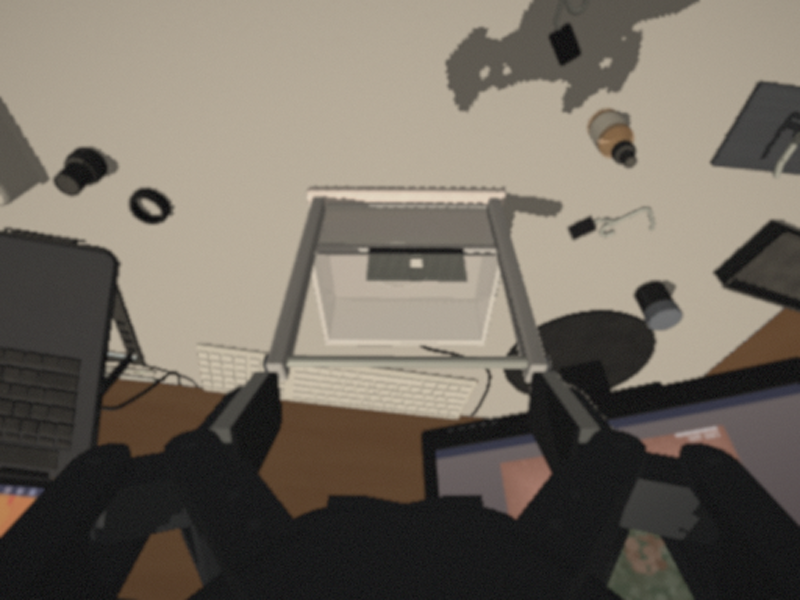

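View pics/w2.png

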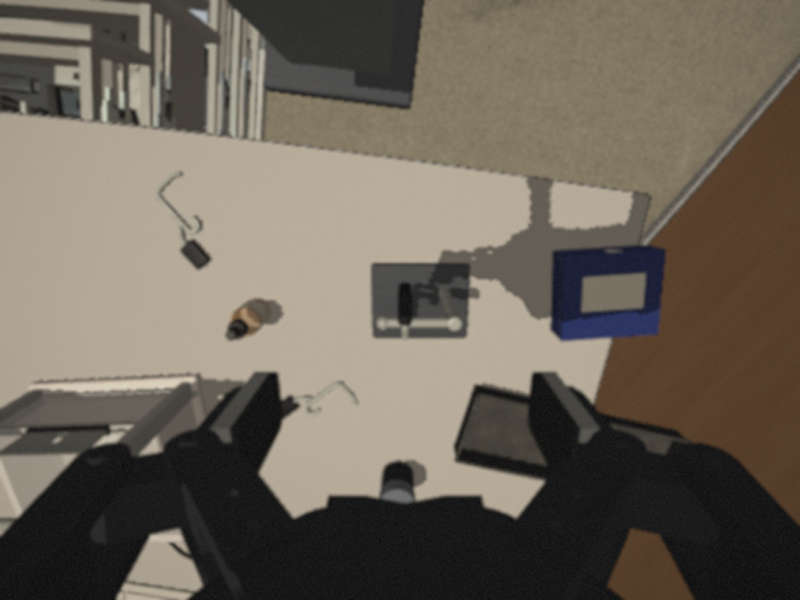

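w1 shows the eye plate from (367,248) to (467,282), its hole at (416,263), and the bar from (290,362) to (523,362). w2 shows the grip at (405,300), seen from above, and the pin from (382,324) to the column at (456,324).

Run:
```python
from h import *
def load(n):
    z=np.load(n+".npz");st=dict(eef_pos=z["pos"],eef_rot=z["rot"]);c=cam("wrist",st);return z["p"],z["d"],c,cloud(c,z["d"])
yaw=.13
p,d,c,P=load("w2");g=p.max(2)
m=(P[...,2]>.12)&(P[...,2]<.17)&(P[...,0]<.5)&(abs(P[...,1]-.2)<.05)&(g<70)
q=P[m];print("grip",len(q),q.min(0),q.max(0))
t=q[q[:,2]>.142];print("top face",len(t),t.mean(0),cv2.minAreaRect((t[:,:2]*1000).astype(np.float32)))
a=onplane(c,np.array([[382,324],[456,324]])*.64,.1015);print("pin",a,np.degrees(np.arctan2(-(a[1]-a[0])[0],(a[1]-a[0])[1])))
u=onplane(c,np.array([[404,285]])*.64,.148);print("top by ray",u)
p,d,c,P=load("w1")
b=onplane(c,np.array([[290,362],[523,362]])*.64,.206);print("bar",b,b.mean(0),np.degrees(np.arctan2((b[0]-b[1])[0],-(b[0]-b[1])[1])))
po=onplane(c,np.array([[278,368],[535,368]])*.64,.215);print("posts",po.mean(0))
# hole: bright blob inside dark plate
gray=cv2.cvtColor(p,cv2.COLOR_RGB2GRAY);roi=gray[156:184,232:302]
print("gray row",gray[168,230:302])
bl=(gray>150).astype(np.uint8);n,l,s,ce=cv2.connectedComponentsWithStats(bl[158:178,240:294]);print(s,ce+[240,158])
pm=(gray<110).astype(np.uint8)[154:184,226:306];n,l,s,ce=cv2.connectedComponentsWithStats(pm);print("plate",s+[226,154,0,0,0])
h=onplane(c,np.array([[416,263]])*.64,.1);print("hole",h)
for v in (161,165,174,178): print(v,[np.round(P[v,u],3).tolist() for u in (240,255,266,280,294)])
print("plate ends",onplane(c,np.array([[367,281],[467,281]])*.64,.122))
```

```text
grip 234 [0.41124327 0.19190821 0.12184362] [0.43338199 0.20362467 0.14927803]
top face 190 [0.42178994 0.19786345 0.14696633] ((422.63555908203125, 197.94920349121094), (22.006275177001953, 9.69759464263916), 7.110049724578857)
pin [[0.45184149 0.18394649 0.1015    ]
 [0.44419433 0.24278541 0.1015    ]] 7.405083561396307
top by ray [[0.40629941 0.19587212 0.148     ]]
bar [[ 0.61828349 -0.18630356  0.206     ]
 [ 0.58629684 -0.02909144  0.206     ]] [ 0.60229017 -0.1076975   0.206     ] 11.500520821933918
posts [ 0.59672443 -0.10887465  0.215     ]
gray row [178 177 178 176 163 132 102  89  87  86  89  88  91  91  89  88  87  88
  87  90  91  92  91  90  88  86  87  91  91  92  91 104 137 175 194 196
 198 197 192 174 137 101  87  88  90  89  88  87  86  87  86  90  90  89
  88  88  87  87  90  91  91  90  90  87  88  89 100 129 161 176 179 178]
[[   0    0   54   20 1045]
 [  23    8    7    5   35]] [[266.51674641 167.48325359]
 [266.         168.        ]]
plate [[ 226  154   80   30  964]
 [ 226  155   80   25 1434]
 [ 304  162    2    1    2]]
hole [[ 0.60262394 -0.0989307   0.1       ]]
161 [[0.606, -0.135, 0.089], [0.602, -0.115, 0.089], [0.599, -0.1, 0.089], [0.595, -0.081, 0.09], [0.59, -0.063, 0.09]]
165 [[0.607, -0.134, 0.096], [0.604, -0.114, 0.096], [0.603, -0.099, 0.092], [0.596, -0.081, 0.096], [0.593, -0.062, 0.095]]
174 [[0.607, -0.133, 0.114], [0.604, -0.114, 0.114], [0.6, -0.1, 0.114], [0.597, -0.082, 0.114], [0.594, -0.064, 0.113]]
178 [[0.607, -0.133, 0.122], [0.604, -0.114, 0.121], [0.6, -0.1, 0.122], [0.598, -0.082, 0.12], [0.593, -0.065, 0.122]]
plate ends [[ 0.61138418 -0.13898335  0.122     ]
 [ 0.59485654 -0.05776796  0.122     ]]
```

Run:
```python
from h import *
y0=.126;Q=down(y0,0,True);ex=np.array([np.cos(y0),np.sin(y0),0])
G=np.array([.4225,.198,.130]);T=G+[0,0,.006]
r.reach(T+[0,0,.08],Q)
command_gripper(.045,80)
print(r.move_straight(T,Q,speed=.08,max_force=6))
command_gripper(.0,80);s=r.read_state();print("w",s["grip_width"],s["grip_force"],s["contact_force"],s["time_s"])
r.move_straight(T+[0,0,.026],Q,speed=.08);r.move_straight(T+[0,0,.026]-.075*ex,Q,speed=.12)
s=r.read_state();print("w",s["grip_width"],s["contact_force"],s["time_s"])
p0=T-.075*ex;p0[2]=.29;r.move_straight(p0,Q,speed=.2)
y1=.2007;Q1=down(y1,0,True);E=np.array([np.cos(y1),np.sin(y1),0])
H=np.array([.600,-.0995,.1])
A=H-E*(.058+.035);A[2]=.27;r.reach(A,Q1)
A[2]=.102+.086+.006;r.move_straight(A,Q1,speed=.1)
r.hold(.4);st=r.read_state();print(st["eef_pos"],A,st["contact_force"],st["time_s"])
p,d=optics.get_image("wrist");np.savez("w3.npz",p=p,d=d,pos=st["eef_pos"],rot=st["eef_rot"])
cv2.imwrite("pics/w3.png",cv2.resize(p[120:312,128:384,::-1],(800,600),interpolation=cv2.INTER_CUBIC))
p,d=optics.get_image("side");np.savez("s3.npz",p=p,d=d)
cv2.imwrite("pics/s3.png",cv2.resize(p[120:240,190:350,::-1],(800,600),interpolation=cv2.INTER_CUBIC))
```

```text
False
w 0.007571240165788313 79.98558640480042 [-0.58349964 -0.61078363  3.26472453] 6.625
w 0.007345241514958996 [ 0.33202286  0.60409777 -1.0990113 ] 7.875
[ 0.50894618 -0.11808997  0.19420967] [ 0.50886676 -0.11804005  0.194     ] [-0.55622052  1.11393673 -0.02621901] 11.2833
```

View pics/w3.png

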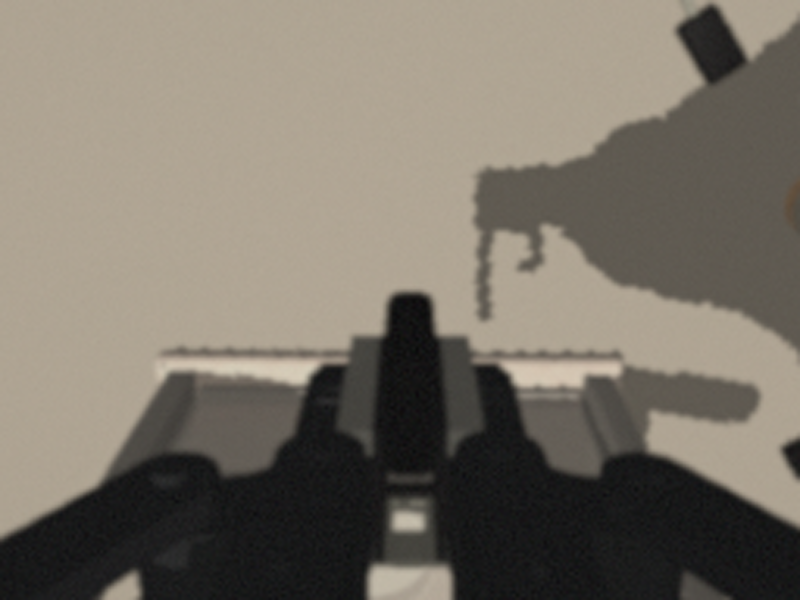

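View pics/s3.png

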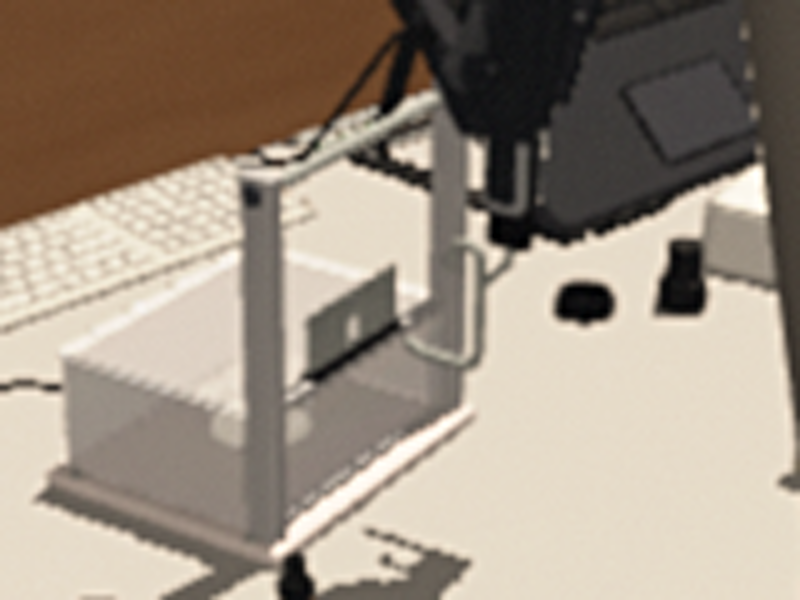

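The wrist crop shows the hole at (408,521) between the fingers, in line with the grip at column 410. The side crop shows the hook upright with its tip at about (402,322), and the plate hole at (353,327).

Run:
```python
from h import *
y1=.2007;E=np.array([np.cos(y1),np.sin(y1),0]);N=np.array([-E[1],E[0],0])
c=cam("side")
def onpl(c,uv,pt,n):
    o,d=ray(c,uv);return o+d*(((pt-o)@n)/(d@n))[:,None]
A=np.array([.50894618,-.11808997,.1942]);G=A-[0,0,.006]
f=lambda P:np.round(1000*np.array([(P-G)@E,(P-G)@N,P[2]-G[2]]),1)
def tr(u,v):return [[190+u/5-.4,120+v/5-.4]]
print("tip on hook plane",f(onpl(c,tr(402,322),G,N)[0]),"expect 58,0,-86")
print("bottom corner",f(onpl(c,tr(470,362),G,N)[0]),"expect 16,0,-90")
H=np.array([.600,-.0995,.1])
print("hole on plate plane",f(onpl(c,tr(353,327),H,E)[0]),"nominal",f(H))
st=dict(eef_pos=A,eef_rot=np.load("w3.npz")["rot"]);cw=cam("wrist",st)
print("wrist hole",f(onpl(cw,[[128+408*.32-.3,120+521*.32-.3]],H,E)[0]))
```

```text
tip on hook plane [ 62.4   0.  -75.8] expect 58,0,-86
bottom corner [ 20.8  -0.  -87.6] expect 16,0,-90
hole on plate plane [ 92.9   0.3 -86.7] nominal [ 92.9   0.1 -88.2]
wrist hole [ 92.9  -0.2 -84.9]
```

Run:
```python
from h import *
y1=.2007;E=np.array([np.cos(y1),np.sin(y1),0])
c=cam("side");G=np.array([.50894618,-.11808997,.1882])
p=np.load("s3.npz")["p"];x0,y0,k=256,150,12
im=cv2.resize(p[y0:y0+50,x0:x0+66,::-1],None,fx=k,fy=k,interpolation=cv2.INTER_CUBIC).copy()
for dx,dz in((16,-90),(50,-90),(58,-86),(16,-35),(24.5,-22),(32.5,-39),(0,-18)):
    u=proj(c,G+E*dx/1000+[0,0,dz/1000])[0];q=((u-[x0,y0]+.5)*k).astype(int);print(dx,dz,q);cv2.circle(im,tuple(int(a) for a in q),3,(0,0,255),-1)
cv2.imwrite("pics/z3.png",im)
```

```text
16 -90 [356 525]
50 -90 [221 486]
58 -86 [190 461]
16 -35 [362 292]
24.5 -22 [329 226]
32.5 -39 [295 291]
0 -18 [431 234]
```

View pics/z3.png

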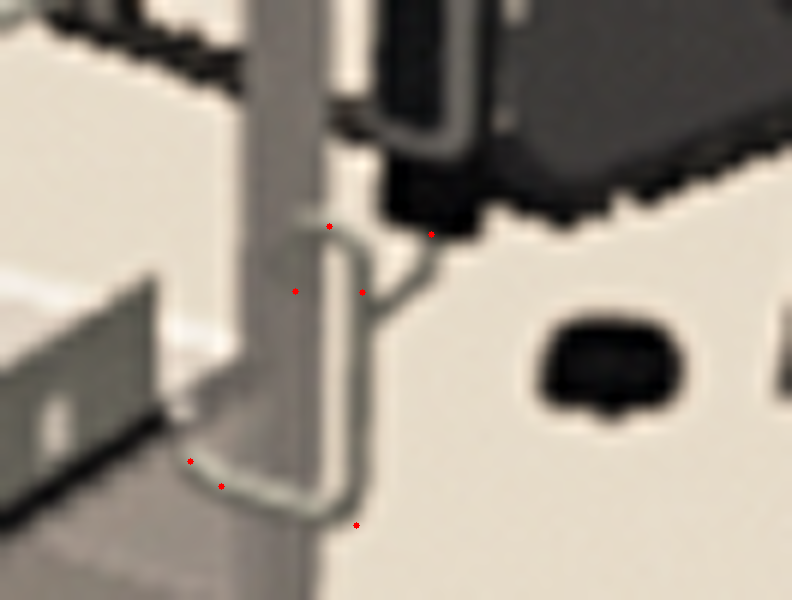

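The projected hook points lie on the hook, including the tip at (190,461), so the hook sits in the grip as nominal. I'll feel my way in.

Run:
```python
from h import *
y1=.2007;E=np.array([np.cos(y1),np.sin(y1),0]);Q=down(y1,0,True)
A=np.array([.50886676,-.11804005,.194])
r.move_straight(A+.027*E,Q,speed=.04);r.hold(.2);b=np.array(r.read_state()["contact_force"])
hit=r.move_straight(A+.047*E,Q,speed=.02,max_force=2.5)
s=r.read_state();print(hit,((np.array(s["eef_pos"])-A)@E-.035)*1000,"mm tip past face",np.array(s["contact_force"])-b,s["time_s"])
p,d=optics.get_image("side");cv2.imwrite("pics/s4.png",cv2.resize(p[130:200,230:330,::-1],(800,560),interpolation=cv2.INTER_CUBIC))
```

```text
False 11.895626676116468 mm tip past face [-0.0624614   1.58389863  1.6239593 ] 13.5583
```

View pics/s4.png

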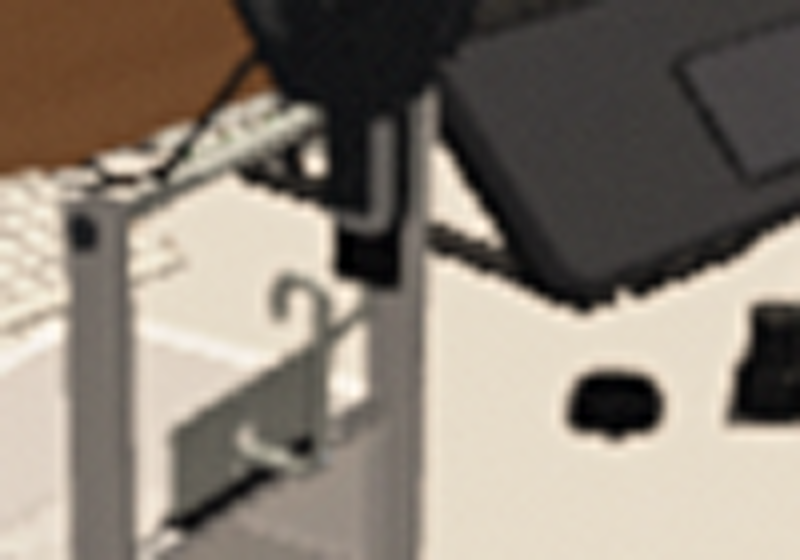

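The tip went through the hole without touching: the picture shows it behind the plate. Now I'll lift.

Run:
```python
from h import *
y1=.2007;E=np.array([np.cos(y1),np.sin(y1),0]);Q=down(y1,0,True)
A=np.array([.50886676,-.11804005,.194])
B=A+.047*E;b=np.array(r.read_state()["contact_force"])
B[2]=.260;h=r.move_straight(B,Q,speed=.04,max_force=15);r.hold(.3)
s=r.read_state();f=np.array(s["contact_force"]);print("lift",h,s["eef_pos"],f-b)
C=B+.0225*E;h=r.move_straight(C,Q,speed=.025,max_force=3.5);r.hold(.3)
s=r.read_state();print("fwd",h,(np.array(s["eef_pos"])-B)@E*1000,np.array(s["contact_force"])-f,s["time_s"])
p,d=optics.get_image("side");cv2.imwrite("pics/s5.png",cv2.resize(p[110:190,230:330,::-1],(750,600),interpolation=cv2.INTER_CUBIC))
```

```text
lift False [ 0.55489249 -0.10867662  0.25993157] [ 1.77466077  0.71961342 -4.12900372]
fwd False 22.457758674561564 [-4.17055037 -0.8849533  -0.47149869] 17.0583
```

View pics/s5.png

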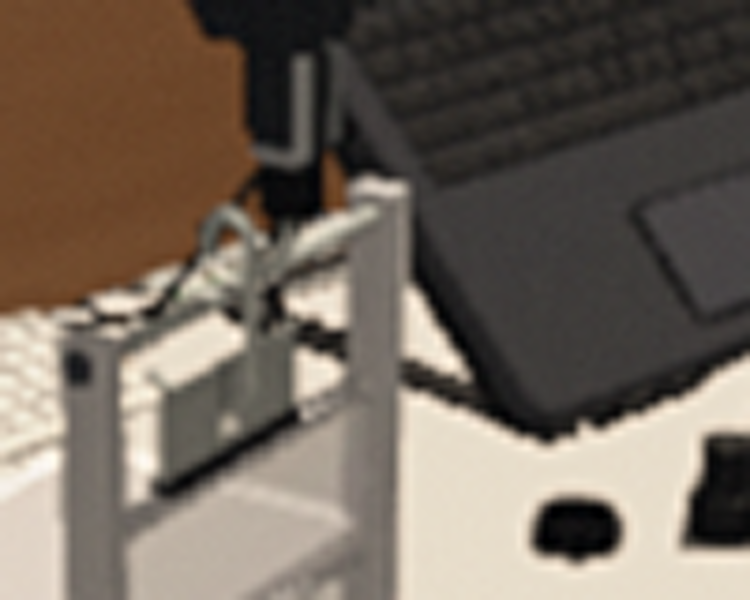

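The sash is up and the bend, at (230,215), stands above the bar. Next I'll lower it onto the bar.

Run:
```python
from h import *
y1=.2007;E=np.array([np.cos(y1),np.sin(y1),0]);Q=down(y1,0,True)
s=r.read_state();C=np.array(s["eef_pos"])
for z in (.25,.2445,.242,.2405,.239):
    C[2]=z;h=r.move_straight(C,Q,speed=.02,max_force=5.5);r.hold(.15)
    s=r.read_state();print(z,h,np.round(s["eef_pos"],4),np.round(s["contact_force"],2),s["time_s"])
    if h:break
```

```text
0.25 False [ 0.577  -0.1042  0.25  ] [-1.4   0.03 -4.73] 17.9083
0.2445 False [ 0.5769 -0.1042  0.2445] [-1.72  0.18 -5.31] 18.4833
0.242 False [ 0.5767 -0.1043  0.242 ] [-2.83  0.03 -3.05] 18.9083
0.2405 False [ 0.5768 -0.1043  0.2417] [-5.71 -1.4   3.61] 19.3083
0.239 False [ 0.5768 -0.1044  0.2414] [-9.04 -0.12 10.54] 19.7083
```

Run:
```python
from h import *
y1=.2007;E=np.array([np.cos(y1),np.sin(y1),0]);Q=down(y1,0,True)
C=np.array(r.read_state()["eef_pos"])-.001*E
C[2]=.2418;r.move_straight(C,Q,speed=.01);r.hold(.3)
s=r.read_state();print(np.round(s["eef_pos"],4),np.round(s["contact_force"],2))
command_gripper(.03);r.hold(.5)
s=r.read_state();print(s["grip_width"],np.round(s["contact_force"],2),s["time_s"])
C[2]+=.09;print(r.move_straight(C,Q,speed=.08,max_force=4));D=C-.12*E;D[2]+=.03;r.reach(D,Q);r.hold(.5)
p,d=optics.get_image("side");cv2.imwrite("pics/s6.png",cv2.resize(p[110:230,190:350,::-1],(800,600),interpolation=cv2.INTER_CUBIC))
print(r.read_state()["time_s"])
```

```text
[ 0.576  -0.1046  0.2417] [ 0.46  0.72 -3.32]
0.03037920882462684 [ 0.31 -0.02 -0.31] 21.3083
False
23.6917
```

View pics/s6.png

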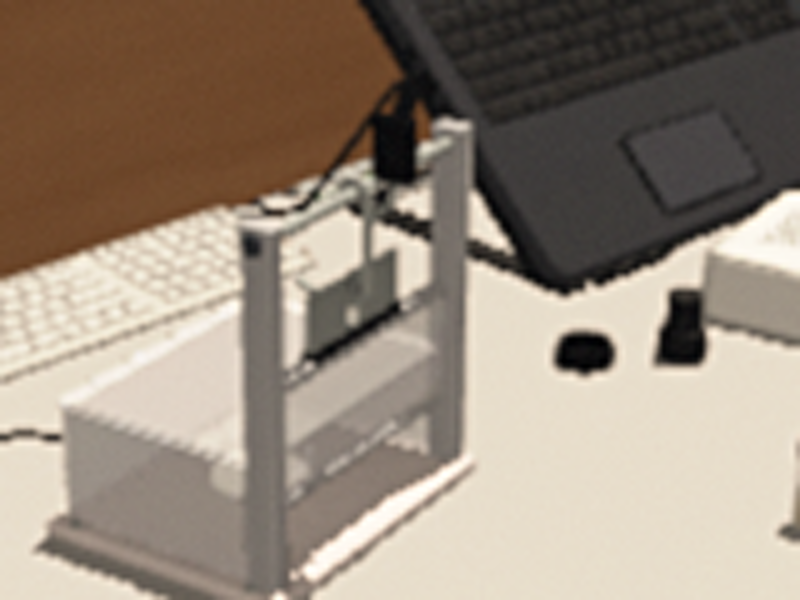

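The hook hangs on the bar with its grip at (395,145), the sash stands about 40 mm up, and the gripper is clear.

```bash
python3 -c "
from h import *
print(r.finish_job())"
```

```text
the job is handed in; nothing more can be done
None
```

The sash is up about 40 mm and hangs from the bar by the hook, the gripper has let go and is clear, and the job was handed in at about 24 s; the judge's result was not shown.

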